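Free the child-locked pull-out and put the trivet away

ROBOT

A 7-joint arm with a two-finger parallel gripper is mounted at the origin on the work surface. World frame = base frame: x ahead of the robot, y to its left, z up, the work surface at z = 0. Lengths are in m, angles in degrees, forces in N, time in s.
With the tool pointing down it reaches from about 0.35 to 0.775 m from the base axis. Payload 3.1 kg.
Tool frame: the origin (TCP) lies on the centre line of the jaws, within the pads' length; the fingertips stand 17 mm ahead of it and the grasp point (between the pads) lies 2 mm behind it (robot.tip_reach is the distance from the TCP to the fingertips, in m); z points along the fingers, y is the line along which they close (so a half turn about z gives the same grasp; the last joint's range is limited). The gripper opens to 85 mm and grips with 20 to 120 N. Pads are 22 mm wide; open, the fingers measure 114 mm over their backs; the gripper's body (76 mm by 85 mm) begins 54 mm behind the grasp point. The pads swing forward as they close: fully open they stand 13 mm farther back than shut.
Start: joints at [65.965, 17.813, 0.802, 86.603, -0.252, 75.585, -1.558], TCP at [0.203, -0.511, 0.248] pointing down, gripper open.
Joint ranges: [-154.91, 154.91], [-16.99, 109.72], [-72.82, 74.43], [7.12, 147.25], [-82.49, 262.49], [11.32, 116.49], [-174.64, 174.64]. Speed limits (degrees/s): [159.86, 159.86, 180, 180, 180, 180, 180].

INTERFACE

Orientations are given as [roll, pitch, yaw] about the fixed x, y, z axes, in that order (R = Rz(yaw) Ry(pitch) Rx(roll)).
In Python, from station import robot, fingers, vision, workorder, recognise gives the robot as it stands. Calls block until the motion is done:
- robot.move_to(position, orientation): joint-space move of the TCP to a pose.
- robot.line_to(position, orientation=None, velocity=0.15, f_stop=None): straight line of the TCP; orientation=None keeps the orientation; velocity is the mean speed in m/s. With f_stop (N) it stops when the force on the tool has changed by that much, and returns True; else False.
- robot.move_j(angles): joint-space move.
- fingers.gripper_to(opening, force=None): opening from 0.0 (shut) to 1.0 (fully open); force is the grip in N (None keeps the last); returns when the fingers have stopped.
- robot.pause(seconds).
- robot.inverse_kinematics(position, orientation): joint angles nearest the present ones, or None.
- vision.grab_frame(name): name is "side" or "top"; returns the picture (480x640x3 uint8, red, green, blue); there is no depth.
- vision.calibration(name): a dict with "mtx" (3x3 intrinsics, pixels), "extrinsics" (4x4, takes a point from world to camera coordinates). Camera axes: x right, y up, looking along -z (the intrinsics and any distortion apply to the point x, -y, -z); pixel columns grow to the right and rows downward; lengths in m; the calibration is good to about 2 mm. A picture is of the moment at which its call begins. calibration takes no time and is no camera call.
A pose or a line that the arm cannot do raises robot.PlanningError and nothing moves.
- workorder.close_job(): hands the job in; it is judged then, once.
Trained networks look in the newest picture that a camera, given by its name, has taken for a name from the list of things; names that differ only in an ending like _2 or _b are one class to them, and where a whole thing is asked for, a point or a joint stands for the part that bears it (a point fixed in the world has none). Each returns a list of dicts, best first, with "p" (0 to 1); they miss things now and then, are a little off and sometimes report something else, mostly with a low value. They report only what shows in the picture. A call takes as long as a camera call. They do not tell look-alikes from the thing itself.
- recognise(label, camera): "rect" ([centre column, centre row, width, height] in pixels, round what is visible of it).
Readings, each from a call of its own:
- robot.current_time_s(): time.
- robot.current_joint_positions(): joint angles.
- robot.current_dq(): joint speeds.
- robot.current_joint_torque(): joint torques, N m.
- robot.current_tool_pos(): TCP position.
- robot.current_eef_rot(): TCP orientation.
- robot.current_contact_force(): force on the tool from outside, world axes, zero at the start.
- robot.current_torque(): the same for the moment, N m.
- robot.current_finger_gap(): opening from 0.0 (shut) to 1.0 (fully open).
- robot.current_gripper_force(): force on a finger pad.
Only numpy, scipy, OpenCV 4.12 (cv2) and the standard library are available. Lean on these libraries where they do the work, as an engineer would, in place of code of your own. Each camera call takes 0.05 s, during which the arm holds its last target. There are 200 camera calls.

TASK

The pull-out cupboard is ajar, held by its child-safety hook: reach down through the gap behind its front, press the sprung hook down and draw the front all the way out. Then take the trivet from its rack and slide it down between the two standing boards in the pull-out, spreading them, until it stands on the floor there. Leave the colander, the mug and the jar where they are.

Things in the scene. Friction and masses are not known exactly. Their poses are not given: they have to be found in the camera images.
- cupboard: Wooden pull-out cupboard, 240 mm wide, 220 mm deep, 190 mm high, fixed to the surface. Origin on the work surface under the middle of the front edge of its top; x points into the cupboard (the pull-out comes out along -x), y to the cupboard's left seen from the robot, z up.
- carrier (a joint): How far the pull-out is drawn out, m: the width of the gap between its panel's inner face and the front edge of the cupboard's top. 0 shut, 0.155 fully out at its stop. Starts ajar at 0.036 to 0.041; the hook stops it at 0.042 until pressed; from 0.060 on it is past the catch. About 3 N of friction; stays where it is left.
- panel_edge (a point): Middle of the upper inner edge of the pull-out's front panel, 188 mm above the surface. The panel is 16 mm thick and 240 mm wide; the gap lies behind it (+x). The pull-out can be drawn out by pushing against the panel's inner face from within the gap. Axes those of the cupboard.
- hook (a joint): How far the sprung hook is pressed down, m: 0 up, 0.016 bottomed. It clears the catch from 0.008 on. It takes about 3.5 N to start and 9 N to bottom, and springs back up when let go.
- hook_pad (a point): Where the white plastic hook is pressed: middle of its flat upper face, 20 mm behind the panel's inner face, 28 mm below the cupboard's top, 50 mm to the +y side of the middle; it moves with the pull-out, axes those of the cupboard. The hook is an arm 24 mm wide running 58 mm back (+x) from the panel; a barb stands 10 mm up over its last 8 mm, behind a catch under the cupboard's top.
- slot (a point): Point on the pull-out's floor midway between the two standing boards, 75 mm behind the panel's inner face, 25 mm above the surface; moves with the pull-out, axes those of the cupboard. Boards see board_front; they come into view as the pull-out is drawn out.
- board_front (a joint): How far the board nearer the panel has given way from the slot, m: 0 to 0.012, away from the slot. Sprung: about 1.3 N to start, then 0.25 N per mm. The other board is alike, the other way. Both boards are wood, 12 mm thick, 150 mm wide, 90 mm high, with rounded tops, standing across the pull-out (faces along x), 5 mm apart.
- trivet_center (a point): Centre of the dark hard-silicone trivet, a loose slab 9 mm thick (its x), 130 mm wide (its y) and 131 mm high (its z) with rounded lower and upper edges, 140 to 240 g. It starts standing upright in the rack, its underside 6 mm above the surface; may lean a little.
- rack: Fixed steel rack, base 90 x 160 mm; two plates 46 mm high form a slot 13 mm wide along its y in which the trivet stands. Origin under its centre on the surface.
- colander: Blue plastic colander, loose, 184 mm across, 82 mm high; origin at the centre of its underside. To be left alone.
- mug: White mug, loose, 80 mm across, 90 mm high, with a handle; origin under its centre. To be left alone.
- jar: Glass jar with steel cap, loose, 76 mm across, 120 mm high; origin under its centre. To be left alone.
Not all that is in view belongs to the job. Leave any blue look-alike of the part that bears trivet_center alone.

How it is judged (in metres and radians):
On the way, in this order (a step that is already met when the one before it is completed fails the run):
1. the hook is pressed down clear of its catch while the pull-out is still ajar (value of joint hook above 0.0075 m and value of joint carrier below 0.06 m), for 0.05 s.
2. the pull-out is drawn out to its stop, within 20 mm (value of joint carrier above 0.135 m), for 0.2 s.
At the end, for the whole second after the job is handed in: The pull-out is out to its stop within 20 mm; the trivet stands upright (within 0.15 rad) between the two boards and parallel to them, its centre within 11 mm of the middle of the slot across the boards and 40 mm along them, its underside on the carrier floor within 6 mm, at rest and released (value of joint carrier above 0.135 m and x of trivet_center in the frame of slot between -0.011 and 0.011 m and y of trivet_center in the frame of slot between -0.04 and 0.04 m and z of trivet_center in the frame of slot between 0.06 and 0.072 m and angle between the x axis of trivet_center and the x axis of slot, either way round below 0.15 rad and angle between trivet_center's own z axis and vertical below 0.15 rad and linear speed of trivet below 0.02 m/s); the robot touches nothing.
It fails at once if the colander, mug or jar is shifted by more than 40 mm (distance of any of colander, mug, jar from where it was at the start of the episode above 0.04 m).
It also fails if it takes over 64 s, if anything falls off the work surface, if the arm or the gripper's body presses on something with over 40 N, if the wrist force passes 120 N, or if a joint passes its speed limit or range.

## Working session

There is one attempt and no reset: what is moved stays moved. The work goes in short steps, each a Python script; the robot and the scene stay as the last script left them, time stands still between calls to the robot, and variables do not carry over. Pictures are saved under pics/ and viewed, at most 10 in all, crops included, and the job is handed in when it is done.

```bash
mkdir -p pics; ls
python3 - <<'E'
from station import robot, fingers, vision, workorder, recognise
import cv2,numpy as np
for c in ["side","top"]:
    f=vision.grab_frame(c); cv2.imwrite(f"pics/a_{c}.png",cv2.cvtColor(f,cv2.COLOR_RGB2BGR))
    k=vision.calibration(c); print(c,k["mtx"].round(1).tolist(),k["extrinsics"].round(4).tolist(),[x for x in k if x not in("mtx","extrinsics")])
    for l in ["cupboard","panel_edge","hook_pad","trivet_center","rack","colander","mug","jar"]:
        print(l,[(np.round(d["rect"]).astype(int).tolist(),round(d["p"],2)) for d in recognise(l,c)])
print(robot.current_time_s(),robot.current_tool_pos(),robot.current_eef_rot())
E
```

```text
pics
side [[574.7, 0.0, 314.1], [0.0, 574.7, 250.9], [0.0, 0.0, 1.0]] [[-0.735, -0.678, 0.0031, 0.4407], [0.6436, -0.6962, 0.318, -0.3459], [-0.2134, 0.2358, 0.9481, -1.3785], [0.0, 0.0, 0.0, 1.0]] []
cupboard [([289, 194, 153, 159], 0.6)]
panel_edge [([321, 232, 87, 81], 0.68), ([444, 163, 73, 71], 0.3), ([297, 228, 15, 15], 0.26)]
hook_pad [([304, 219, 48, 45], 0.21)]
trivet_center [([311, 393, 40, 51], 0.95), ([261, 357, 42, 47], 0.82), ([204, 431, 60, 40], 0.77)]
rack [([259, 364, 72, 73], 0.61)]
colander [([441, 165, 71, 66], 0.76)]
mug [([207, 280, 42, 51], 0.88)]
jar [([367, 134, 27, 42], 0.78)]
top [[604.6, 0.0, 313.7], [0.0, 604.6, 234.9], [0.0, 0.0, 1.0]] [[-0.0266, -0.9996, 0.0051, 0.0921], [0.9962, -0.0261, 0.0833, -0.5545], [-0.0831, 0.0073, 0.9965, -1.6376], [0.0, 0.0, 0.0, 1.0]] []
cupboard [([348, 181, 107, 133], 0.84)]
panel_edge [([340, 225, 94, 45], 0.81)]
hook_pad [([325, 214, 13, 15], 0.59)]
trivet_center [([145, 278, 57, 18], 0.73), ([229, 323, 53, 8], 0.65), ([219, 270, 52, 6], 0.62)]
rack [([223, 268, 62, 38], 0.74)]
colander [([472, 258, 68, 71], 0.91)]
mug [([238, 182, 28, 43], 0.97)]
jar [([448, 184, 35, 30], 0.79)]
0.9 [ 0.20290282 -0.51123147  0.24833578] [1.79995154e+02 1.15231583e-03 2.16507108e+01]
```

View pics/a_side.png

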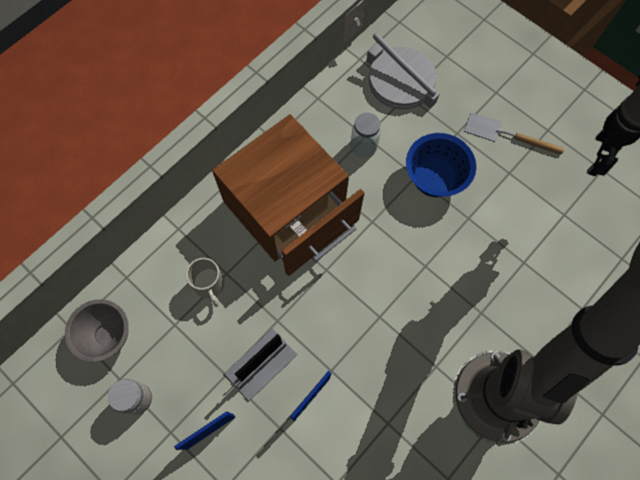

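View pics/a_top.png

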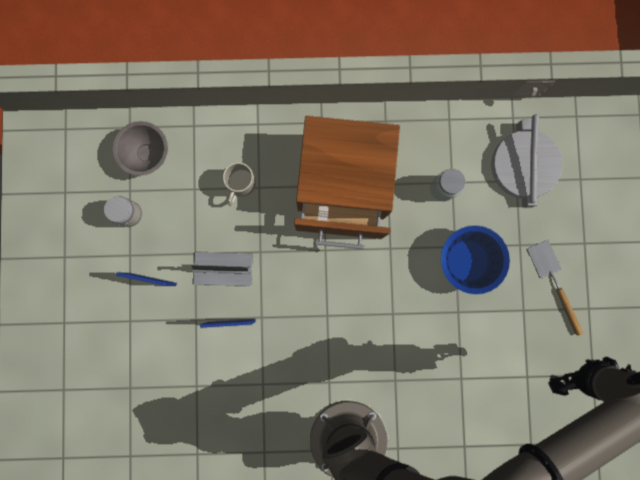

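The side picture shows the cupboard near (280,195) with the white hook at (298,228), the dark trivet in its rack at (260,357), and blue look-alikes at (311,393) and (204,431). The top picture shows the front panel along (295,225)–(389,233), the hook at (323,213) and the trivet at (221,268). Next I'll enlarge these for accurate pixel positions.

Run:
```python
import cv2,numpy as np
t=cv2.imread("pics/a_top.png"); s=cv2.imread("pics/a_side.png")
def crop(im,x,y,w,h,k):
    return cv2.resize(im[y:y+h,x:x+w],None,fx=k,fy=k,interpolation=cv2.INTER_CUBIC)
def ticks(im,x,y,k,st=10):
    for c in range(-(-x//st)*st, x+im.shape[1]//k,st):
        cv2.line(im,((c-x)*k,0),((c-x)*k,8),(0,255,255),1); cv2.putText(im,str(c),((c-x)*k,20),0,.35,(0,255,255))
    for r in range(-(-y//st)*st, y+im.shape[0]//k,st):
        cv2.line(im,(0,(r-y)*k),(8,(r-y)*k),(0,255,255),1); cv2.putText(im,str(r),(9,(r-y)*k+4),0,.35,(0,255,255))
    return im
cv2.imwrite("pics/b1.png",ticks(crop(t,285,180,120,75,6),285,180,6))
A=ticks(crop(t,185,245,75,50,5),185,245,5); A=cv2.copyMakeBorder(A,0,350,0,0,0)
B=ticks(crop(s,220,320,80,80,5),220,320,5)
C=np.zeros((600,795,3),np.uint8); C[:250,:375]=A[:250]; C[:400,385:785]=B
cv2.imwrite("pics/b2.png",C)
cv2.imwrite("pics/b3.png",ticks(crop(s,205,105,160,120,5)[:0] if 0 else crop(s,210,155,160,120,5),210,155,5))
```

```text
(no output)
```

View pics/b1.png

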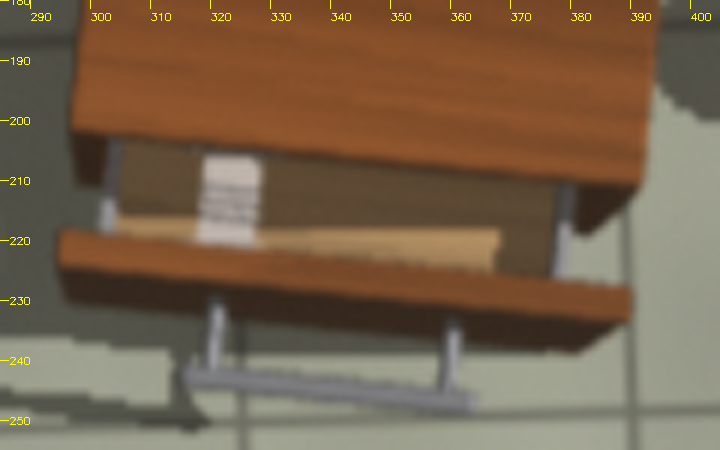

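View pics/b2.png

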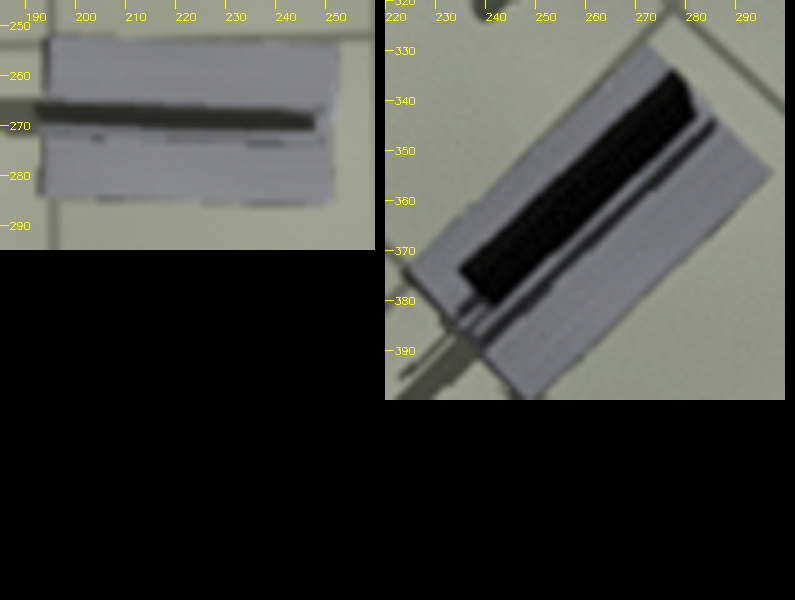

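View pics/b3.png

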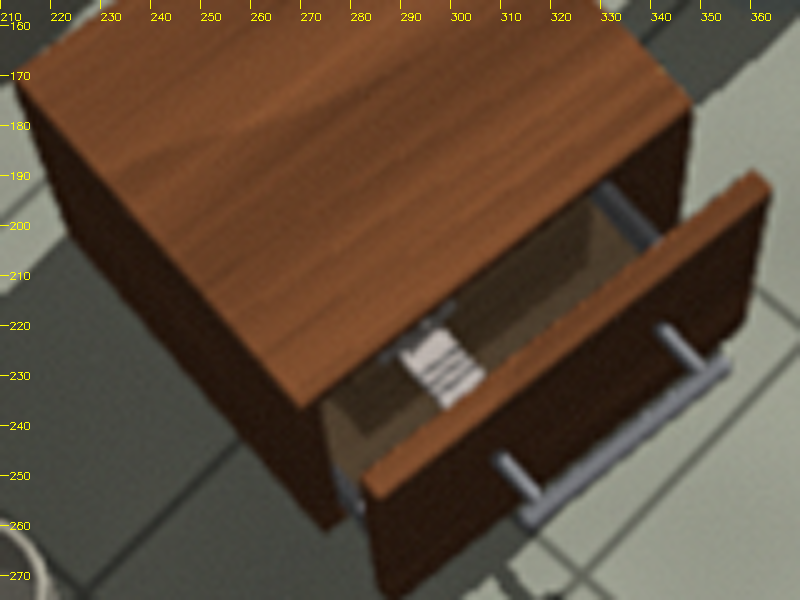

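The top crop gives the cupboard's front top corners (297.1,201.2) and (391.6,210.1), and the panel's inner edge (294.6,218.2)–(389.9,227.9). The trivet runs from (191.8,267) to (247.2,269). In the side crop the corners are (269.6,236.2) and (348,175.2), the panel edge is (282.2,250.2)–(360.6,189), and the trivet's ends are (235,375) and (279,337).

```bash
cat > h.py <<'E'
from station import robot, fingers, vision, workorder, recognise
import cv2,numpy as np
def unproj(c,uv,z):
    k=vision.calibration(c);E=k["extrinsics"];R,t=E[:3,:3],E[:3,3]
    C=-R.T@t; d=np.linalg.solve(k["mtx"],[*uv,1]); d=R.T@(d*[1,-1,-1])
    return C+d*(z-C[2])/d[2]
def proj(c,P):
    k=vision.calibration(c);E=k["extrinsics"];p=E[:3,:3]@P+E[:3,3]
    q=k["mtx"]@(p*[1,-1,-1]); return q[:2]/q[2]
E
python3 - <<'E'
from h import *
for c in("top","side"):
    E=vision.calibration(c)["extrinsics"]; print(c,"cam",(-E[:3,:3].T@E[:3,3]).round(3))
D={"topL":((297.1,201.2),(269.6,236.2),.19),"topR":((391.6,210.1),(348,175.2),.19),"panL":((294.6,218.2),(282.2,250.2),.188),"panR":((389.9,227.9),(360.6,189),.188)}
W={}
for n,(a,b,z) in D.items():
    p,q=unproj("top",a,z),unproj("side",b,z); W[n]=(p+q)/2; print(n,p.round(4),q.round(4))
for n in("top","pan"):
    d=W[n+"L"]-W[n+"R"]; print(n,"w",np.linalg.norm(d),"yaw of x axis",np.degrees(np.arctan2(-d[0],d[1])),"mid",(W[n+"L"]+W[n+"R"])/2)
# trivet dark outline corners, at z .137 
for n,uv in dict(Lfar=(192,265),Lnear=(192,269.4),Rfar=(247.2,266.8),Rnear=(247.2,270.8)).items(): print(n,unproj("top",uv,.137).round(4))
f=lambda x,y:(220+(x-385)/5-.4,320+y/5-.4)
for n,d in dict(Lfar=(460,272),Lnear=(495,305),Rfar=(675,70),Rnear=(695,118)).items(): print(n,unproj("side",f(*d),.137).round(4))
# rack base corners top z=~.004
for d in [(48,38),(340,42),(332,206),(40,192)]: print("rack",unproj("top",(185+d[0]/5-.4,245+d[1]/5-.4),.003).round(4))
for d in [(652,42),(773,172),(530,398),(405,270)]: print("rack",unproj("side",f(*d),.003).round(4))
E
```

```text
top cam [0.419 0.09  1.678]
side cam [0.252 0.383 1.416]
topL [0.6278 0.1177 0.19  ] [0.6263 0.1209 0.19  ]
topR [ 0.5995 -0.116   0.19  ] [ 0.5972 -0.1141  0.19  ]
panL [0.5858 0.1249 0.188 ] [0.5827 0.1253 0.188 ]
panR [ 0.5555 -0.1104  0.188 ] [ 0.5525 -0.1083  0.188 ]
top w 0.23606441762591532 yaw of x axis -6.988194591979421 mid [0.61270828 0.00211319 0.19      ]
pan w 0.23639721316369658 yaw of x axis -7.358452915257692 mid [0.56912347 0.00788093 0.188     ]
Lfar [0.4786 0.3899 0.137 ]
Lnear [0.4674 0.39   0.137 ]
Rfar [0.4703 0.2497 0.137 ]
Rnear [0.4601 0.2499 0.137 ]
Lfar [0.4754 0.392  0.137 ]
Lnear [0.4541 0.3916 0.137 ]
Rfar [0.4679 0.264  0.137 ]
Rnear [0.4465 0.2735 0.137 ]
rack [0.5191 0.4096 0.003 ]
rack [0.5126 0.248  0.003 ]
rack [0.4222 0.2541 0.003 ]
rack [0.4341 0.4149 0.003 ]
rack [0.5086 0.2492 0.003 ]
rack [0.4205 0.2552 0.003 ]
rack [0.4322 0.412  0.003 ]
rack [0.519  0.4103 0.003 ]
```

Run:
```python
from h import *
print("hook seen at", unproj("top",(322.9,212.9),.162).round(4))
yaw=-7.2; O=[180,0,yaw]
pad=np.array([.5973,.0548])
fingers.gripper_to(0.0,40)
p=robot.current_tool_pos(); robot.line_to([p[0],p[1],.36],velocity=.25)
robot.move_to([*pad,.235],O)
print(robot.current_time_s(),robot.current_tool_pos(),robot.current_finger_gap(),robot.tip_reach)
for c in ["side","top"]:
    cv2.imwrite(f"pics/c_{c}.png",cv2.cvtColor(vision.grab_frame(c),cv2.COLOR_RGB2BGR))
a=cv2.imread("pics/c_side.png")[130:290,200:360]; b=cv2.imread("pics/c_top.png")[150:310,270:430]
cv2.imwrite("pics/c.png",cv2.resize(np.hstack([a,b]),None,fx=2.5,fy=2.5,interpolation=cv2.INTER_CUBIC))
```

```text
hook seen at [0.6003 0.0539 0.162 ]
4.75 [0.59755766 0.05328347 0.23494734] 0.0011566644894041393 0.017
```

View pics/c.png

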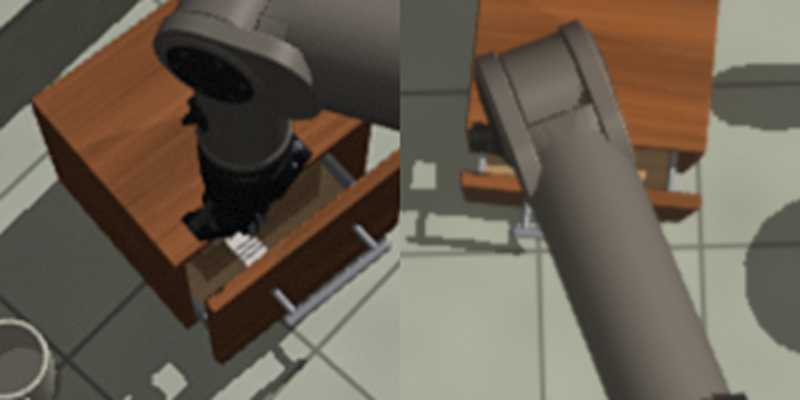

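The left half shows the closed fingertips around (250,215) in the crop, above the white hook at (245,245), with the knuckles lying along the panel; that fits the plan, so I'll press.

Run:
```python
from h import *
x,y=.5973,.0548
s=robot.line_to([x,y,.184],velocity=.1,f_stop=8); print(s,robot.current_tool_pos(),robot.current_contact_force())
if not s:
    for z in (.176,.172,.168,.166):
        s=robot.line_to([x,y,z],velocity=.03,f_stop=12); print(s,robot.current_tool_pos().round(4),robot.current_contact_force().round(2))
        if s: break
print(robot.current_time_s())
```

```text
False [0.59761312 0.05489484 0.18441318] [ 0.35815344 -0.17154783  0.12542593]
False [0.5984 0.0551 0.1772] [ 1.03 -0.09  4.05]
False [0.5984 0.0552 0.1731] [ 2.68 -0.2   5.83]
False [0.5984 0.0552 0.1693] [1.12 0.74 7.67]
False [0.5984 0.0552 0.1675] [ 1.25 -0.23  7.76]
6.7417
```

Run:
```python
from h import *
xa=np.array([np.cos(np.radians(-7.2)),np.sin(np.radians(-7.2)),0])
robot.pause(.1)
p0=np.array([.5973,.0548,.165])
s=robot.line_to(p0-.06*xa,velocity=.05,f_stop=20); print(s,robot.current_tool_pos().round(4),robot.current_contact_force().round(2))
if not s:
    s=robot.line_to(p0-.15*xa,velocity=.05,f_stop=14); p=robot.current_tool_pos(); print(s,p.round(4),robot.current_contact_force().round(2))
print(robot.current_time_s())
```

```text
False [0.5397 0.0627 0.1669] [2.57 0.6  7.41]
True [0.4768 0.0705 0.168 ] [-0.07 -0.59  6.17]
9.4417
```

Run:
```python
from h import *
xa=np.array([np.cos(np.radians(-7.2)),np.sin(np.radians(-7.2)),0])
p=robot.current_tool_pos()
robot.line_to(p+.006*xa+[0,0,.004],velocity=.05)
p=robot.current_tool_pos(); robot.line_to([p[0],p[1],.30],velocity=.25)
fingers.gripper_to(.5,60)
for yaw in(86.5,-93.5):
    for q in([.4687,.327,.12],[.5,.03,.14]): print(yaw,robot.inverse_kinematics(q,[180,0,yaw]))
Y=86.5 if robot.inverse_kinematics([.4687,.327,.12],[180,0,86.5]) is not None and abs(robot.inverse_kinematics([.4687,.327,.12],[180,0,86.5])[6])<150 else -93.5
robot.move_to([.4687,.327,.22],[180,0,Y])
print(Y,robot.current_time_s(),robot.current_tool_pos(),robot.current_finger_gap())
for c in ["side","top"]:
    cv2.imwrite(f"pics/d_{c}.png",cv2.cvtColor(vision.grab_frame(c),cv2.COLOR_RGB2BGR))
a=cv2.imread("pics/d_side.png")[170:410,220:430]; b=cv2.imread("pics/d_top.png")[170:290,285:395]
cv2.imwrite("pics/d.png",np.hstack([cv2.resize(a,None,fx=1.9,fy=1.9),cv2.resize(b,(400,436),interpolation=cv2.INTER_CUBIC),]) if 0 else np.hstack([cv2.resize(a,(400,456)),cv2.resize(b,(396,432),interpolation=cv2.INTER_CUBIC)[:456] if 0 else cv2.copyMakeBorder(cv2.resize(b,(396,432),interpolation=cv2.INTER_CUBIC),0,24,0,0,0)]))
```

```text
86.5 [ -1.07178181  36.48292808 -53.20134892  92.16264389  31.07545551
  67.27889899 -64.74077772]
86.5 [ 33.05855095  25.14900506 -50.22192181 101.96501358  21.49915031
  63.02126717 -27.96805493]
-93.5 [  3.12360217  40.64538175 -61.78309897  92.01987745  37.52151364
  70.45609058 110.48336698]
-93.5 [ -39.23081207   21.01041816   43.13489438  104.5704716   -16.31175829
   60.78607604 -173.42810037]
86.5 11.925 [0.4697937  0.32563662 0.22005461] 0.5002091094863779
```

View pics/d.png

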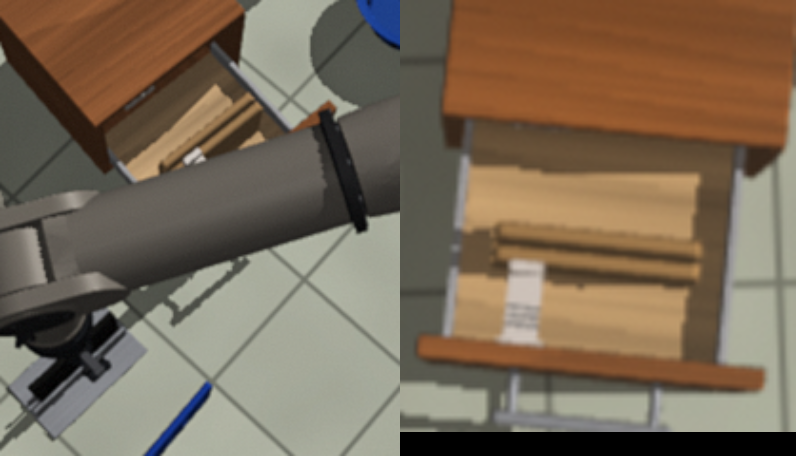

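The pull-out is fully out. In the right crop the two boards show as strips at rows about 225–280, with the dark gap along roughly (500,242)–(700,258). On the left the fingers straddle the trivet. I'll grasp it and measure the boards in an enlarged picture.

Run:
```python
from h import *
for a,b in [((289.6,262.9),(385.7,271.8))]:
    p,q=unproj("top",a,.188),unproj("top",b,.188); print(p,q,(p+q)/2)
O=[180,0,86.5]
s=robot.line_to([.4687,.327,.119],O,velocity=.1,f_stop=12); print(s,robot.current_tool_pos(),robot.current_contact_force())
if not s:
    fingers.gripper_to(0,80); print(robot.current_finger_gap(),robot.current_gripper_force(),robot.current_contact_force(),robot.current_time_s())
b=cv2.imread("pics/d_top.png")[225:255,305:385]
k=10;b=cv2.resize(b,None,fx=k,fy=k,interpolation=cv2.INTER_CUBIC)
b=cv2.convertScaleAbs(b,alpha=1.4)
for c in range(305,385,10): cv2.putText(b,str(c),((c-305)*k,10),0,.35,(0,255,255))
for r in range(225,255,5): cv2.line(b,(0,(r-225)*k),(8,(r-225)*k),(0,255,255),1); cv2.putText(b,str(r),(10,(r-225)*k+4),0,.35,(0,255,255))
cv2.imwrite("pics/e.png",b)
```

```text
[0.47542991 0.13989843 0.188     ] [ 0.44728585 -0.09600259  0.188     ] [0.46135788 0.02194792 0.188     ]
False [0.46909314 0.32757756 0.11979541] [0.13312723 0.58330104 0.44008949]
0.09331206631888422 78.60823586583138 [1.34526121 0.41590002 2.02582751] 13.5833
```

View pics/e.png

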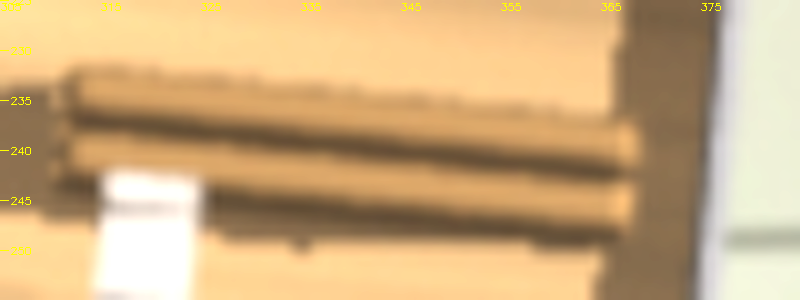

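The enlarged picture shows the dark slot between the boards running from (315.6,236.9) to (364.6,241.3), with the board ends at columns 311 and 368.

Run:
```python
from h import *
for z in(.108,.115):
    l,r=unproj("top",(315.6,236.9),z),unproj("top",(364.6,241.3),z); d=l-r
    m=unproj("top",(339.6,239.05),z)
    print(z,l.round(4),r.round(4),"mid",m.round(4),"yaw",np.degrees(np.arctan2(-d[0],d[1])), "w",np.linalg.norm(unproj("top",(311.1,236.5),z)-unproj("top",(368.1,241.6),z)))
p=np.array([.46136,.02195]);a=np.radians(-7.1);print("from panel",p+.075*np.array([np.cos(a),np.sin(a)]))
p=robot.current_tool_pos();print(robot.line_to([p[0],p[1],.30],velocity=.12),robot.current_finger_gap(),robot.current_contact_force(),robot.current_time_s())
robot.move_to([.531,.0125,.30],[180,0,82.9])
print(robot.current_tool_pos(),robot.current_eef_rot(),robot.current_time_s())
for c in ["side","top"]:
    cv2.imwrite(f"pics/f_{c}.png",cv2.cvtColor(vision.grab_frame(c),cv2.COLOR_RGB2BGR))
a=cv2.imread("pics/f_side.png")[140:300,220:400]; b=cv2.imread("pics/f_top.png")[170:330,270:430]
cv2.imwrite("pics/f.png",cv2.resize(np.hstack([a,b]),None,fx=2.3,fy=2.3,interpolation=cv2.INTER_CUBIC))
```

```text
0.108 [0.5444 0.0733 0.108 ] [ 0.5295 -0.0539  0.108 ] mid [0.5371 0.011  0.108 ] yaw -6.649938963199114 w 0.14902311905171933
0.115 [0.5438 0.0734 0.115 ] [ 0.529  -0.0533  0.115 ] mid [0.5366 0.0114 0.115 ] yaw -6.649938963199101 w 0.1483585341929645
from panel [0.5357849  0.01267989]
False 0.09519627618783696 [-0.44984304 -0.24646156 -2.19312184] 15.2417
[0.53072659 0.01472391 0.30024808] [ 1.79990543e+02 -8.75168535e-02  8.30869322e+01] 16.4583
```

View pics/f.png

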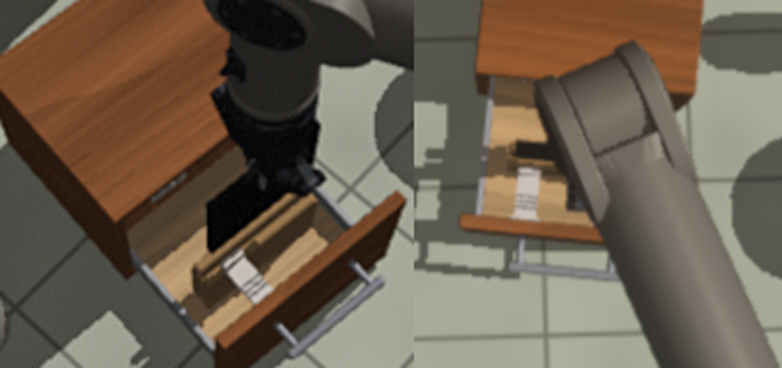

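The trivet is held upright above the pull-out, just behind the rear board in the side view. Four estimates put the slot at x ≈ 0.534–0.5365 and y ≈ 0.012, so I'll use 0.535.

Run:
```python
from h import *
x,y=.535,.0122; O=[180,0,83.0]
robot.line_to([x,y,.30],O,velocity=.05)
robot.line_to([x,y,.235],O,velocity=.08)
robot.pause(.2)
print(robot.current_tool_pos().round(4),robot.current_contact_force().round(2))
for z in (.222,.21,.19,.17,.15,.144,.139,.136):
    s=robot.line_to([x,y,z],O,velocity=.04,f_stop=18); print(z,s,robot.current_tool_pos().round(4),robot.current_contact_force().round(2),robot.current_torque().round(2),round(robot.current_finger_gap(),4))
    if s: break
print(robot.current_time_s())
```

```text
[0.5353 0.0123 0.2356] [-0.57 -0.05 -2.37]
0.222 False [0.535  0.0121 0.2216] [-0.35  0.52 -1.78] [ 0.01 -0.2  -0.15] 0.0988
0.21 False [0.5347 0.012  0.2093] [ 1.39 -0.16 -3.34] [ 0.04 -0.29 -0.17] 0.0905
0.19 False [0.5347 0.012  0.1894] [ 1.7   0.31 -2.54] [-0.   -0.19 -0.19] 0.0912
0.17 False [0.5347 0.012  0.1695] [ 1.42 -0.32 -3.82] [-0.01 -0.18 -0.19] 0.0941
0.15 False [0.5346 0.012  0.1495] [ 0.99  0.32 -3.91] [-0.05 -0.17 -0.15] 0.0935
0.144 False [0.5348 0.0123 0.1436] [ 1.81  0.53 -3.8 ] [ 0.12 -0.17 -0.16] 0.0884
0.139 False [0.535  0.0124 0.1388] [ 1.65  1.12 -3.94] [ 0.17 -0.24 -0.22] 0.0935
0.136 False [0.5363 0.0124 0.1387] [-1.26 -0.77 10.31] [-0.07  0.6  -0.21] 0.0919
21.675
```

Run:
```python
from h import *
p=robot.current_tool_pos(); robot.line_to([.535,.0122,.1385],velocity=.03)
fingers.gripper_to(.4); robot.pause(.3)
robot.line_to([.535,.0122,.34],velocity=.15)
robot.move_to([.42,.33,.30],[180,0,86.5])
print(robot.current_time_s())
for c in ["side","top"]:
    cv2.imwrite(f"pics/g_{c}.png",cv2.cvtColor(vision.grab_frame(c),cv2.COLOR_RGB2BGR))
    print(c,[(np.round(d["rect"],1).tolist(),round(d["p"],2)) for d in recognise("trivet_center",c)])
a=cv2.imread("pics/g_side.png")[150:280,230:390]; b=cv2.imread("pics/g_top.png")[180:280,285:395]
f=lambda i:cv2.resize(i,(395,int(395*i.shape[0]/i.shape[1])),interpolation=cv2.INTER_CUBIC)
a,b=f(a),f(b);h=max(len(a),len(b));P=lambda i:cv2.copyMakeBorder(i,0,h-len(i),0,5,0)
cv2.imwrite("pics/g.png",np.hstack([P(a),P(b)]))
```

```text
25.375
side [([205.5, 428.8, 61.0, 38.3], 0.94), ([311.4, 393.8, 38.8, 46.7], 0.82), ([332.3, 239.2, 40.0, 40.7], 0.7), ([336.9, 234.8, 127.1, 82.9], 0.65)]
top [([340.9, 239.7, 49.8, 11.0], 0.52), ([132.6, 275.2, 32.0, 10.8], 0.51)]
```

View pics/g.png

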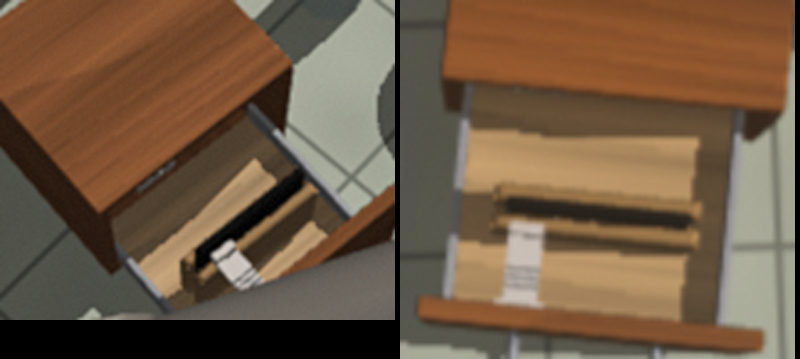

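The trivet stands between the two spread boards, centred and parallel (dark bar from (500,207) to (692,220) in the right crop), and the pull-out is still fully out.

```bash
python3 -c "
from station import workorder
print(workorder.close_job())"
```

```text
the job is handed in; nothing more can be done
None
```

I handed the job in: the pull-out is fully out, the trivet stands released between the two boards on its floor, and the arm stayed clear of the colander, mug and jar; no verdict came back.

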